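Snap the retaining clip onto the vial mixer's spindle

ROBOT

A 6-joint arm with a two-finger parallel gripper is mounted at the origin on the work surface. World frame = base frame: x ahead of the robot, y to its left, z up, the work surface at z = 0. Lengths are in m, angles in degrees, forces in N, time in s.
With the tool pointing down it reaches from about 0.35 to 0.975 m from the base axis. Payload 17.4 kg.
Tool frame: the origin (TCP) lies at the very end of the fingers, on their centre line; the grasp point (between the pads) lies 19 mm behind it; y points along the fingers, x is the direction in which the jaws open and shut, and the axes are right-handed (so a half turn about y gives the same grasp; the last joint's range is limited). The gripper opens to 85 mm and grips with 20 to 120 N. Pads are 22 mm wide; open, the fingers measure 114 mm over their backs; the gripper's body (76 mm by 85 mm) begins 54 mm behind the grasp point. The pads swing forward as they close: fully open they stand 13 mm farther back than shut.
Start: joints at [-76.994, 6.646, 82.598, -0, 90.757, -2.166], TCP at [0.177, -0.651, 0.231] pointing down, gripper open.
Joint ranges: [-162.19, 162.19], [-47.58, 125.68], [4.15, 143.07], [-65.23, 245.23], [0.69, 171.88], [-170.13, 170.13]. Speed limits (degrees/s): [108.29, 108.29, 127.2, 180, 180, 180].

INTERFACE

Orientations are given as [roll, pitch, yaw] about the fixed x, y, z axes, in that order (R = Rz(yaw) Ry(pitch) Rx(roll)).
In Python, from bench import env gives the robot as it stands.
- The arm moves only by the tool drive_tool, never from a script. Its argument "deltas" is a list that holds one entry, the list of rows, each a list of 4 numbers: the shift along the tool's x, y, z in mm, then the turn about the tool's y in degrees. A call has 1 to 20 rows; each row is the pose to reach, as a shift and turn from the pose measured when the call began, along the tool's axes at that moment; what a row does not reach only later rows make up. A row lasts 1/8 s, in which the tool goes at most 62.5 mm and 10.7 degrees, less where a joint would pass 70% of its speed; a pose out of reach is approached as far as the arm can. A call with a gripper value outside its range is refused whole. "claw" is the finger opening in mm, from 0 to 85.4, set as the call begins (left out, the last holds). The fingers move at their own pace and stop on an object; "force" is the grip in N (left out, the last holds). Time passes only in rows, so rows that repeat a pose let the fingers close. It gives the time, the measured TCP pose, the force and the opening at its end, in the units of the state.
- env.read_state(): the state, without advancing time (a new reading comes with each control period).
- env.capture(name): name is "side" or "top" or "wrist"; returns a dict with "pixels" (384x512x3 uint8, red, green, blue), "K" (3x3 intrinsics, pixels), "k1" (the pictures are not rectified: a ray, as slopes to the right and down, at radius r is drawn at 1 + k1 r^2 times it, then the intrinsics apply), "rvec" (rotation vector, rad) and "tvec" (3), from world to camera coordinates, as OpenCV has them. Camera axes: x right, y down, z forward; pixel columns grow to the right and rows downward; lengths in m; the calibration is good to about 2 mm. A picture is of the moment at which its call begins. There is no depth.
- env.job_done(): hands the job in, once; it reports no verdict.
Trained networks look in the newest picture that a camera, given by its name, has taken for a name from the list of things; names that differ only in an ending like _2 or _b are one class to them, and where a whole thing is asked for, a point or a joint stands for the part that bears it (a point fixed in the world has none). Each returns a list of dicts, best first, with "confidence" (0 to 1); they miss things now and then, are a little off and sometimes report something else, mostly with a low value. They report only what shows in the picture. A call takes as long as a camera call. They do not tell look-alikes from the thing itself.
- env.search_frame(camera, target): "xyz" ([x, y, z] in m, in world coordinates, good to about 4 mm: the middle of the surface that is visible of it).
- env.trace(camera, target): "pixels" (384x512 bool, what is visible of it).
- env.spot_point(camera, target): "xyz" ([x, y, z] in m, in world coordinates, good to about 4 mm: a listed point, or the origin of a listed thing).
The state is a dict: "time": time; "joint_pos": joint angles; "dq": joint speeds; "joint_torque": joint torques, N m; "eef_pos": TCP position; "ee_rot": TCP orientation; "force": force on the tool from outside, world axes, zero at the start; "torque": the same for the moment, N m; "finger_gap": opening from 0.0 (shut) to 1.0 (fully open).
Only numpy, scipy, OpenCV 4.12 (cv2) and the standard library are available. Lean on these libraries where they do the work, as an engineer would, in place of code of your own. Each camera call takes 0.05 s, during which the arm holds its last target. There are 200 camera calls.

TASK

Take the yellow push-on clip, bring it level to the vial mixer's spindle and press it gently sideways into the groove just above the grey hub until it snaps fully home, then let go of it. The height of the groove is not known exactly, so feel for the hub's top and never force the clip. Leave the red worn clip, the vials, the boxes and the screwdriver where they are.

Things in the scene. Friction and masses are not known exactly. Their poses are not given: they have to be found in the camera images.
- clip: yellow push-on spring clip, loose, 70-120 g, standing on its foot (30 x 24 x 4 mm). Origin: centre of the foot's underside; z up, +x the way its open mouth points. Grip block 24 (x) x 12 (y) mm, top 40 mm above origin. A level yoke 28 mm wide, 6 mm thick, 21 to 27 mm above origin, reaches forward and carries two sprung steel arms, equally thick, ending in nibs and flared tips
- clip_grip (a point): centre of the clip's grip block, 26 mm above the foot's underside: grasp here from above, across y (12 mm wide). Axes as the clip's
- clip_ring (a point): centre of the pocket between the clip's arms, 52 mm ahead (+x) of the grip centre, 24 mm above the foot's underside, half-way through the 6 mm thick arms. The flared tips reach 15 mm ahead of it, 26 mm apart. When the clip is home this point is on the spindle's axis. Axes as the clip's
- mixer: vial mixer, fixed: white base 170 x 150 x 44 mm, origin at the centre of its underside. On it, up its middle: carousel 140 mm across with capped vials at radius 54 mm (caps 35 mm below the hub's top); grey hub 56 mm across, flat top; groove right above (core 16 mm across, 9 mm high); end flange 28 mm across, 26 mm high. All these are firm, and set to one height that is not measured
- spindle_axis (a point): point on the upright spindle axis, 125 mm above the table. The hub top is anywhere from 14 mm below to 14 mm above it: find it by touch with the clip tips, pocket centre 33 mm short of the axis. Then push level, from any side, the clip 0 to 3 mm above the hub. The push rises to 5 to 11 N some 7 to 12 mm before home, drops as the nibs snap past; then comes a hard stop: home. Over 30 N harms it
- worn_grip (a point): grip centre of the red worn clip, loose, the same but with one arm broken off; to be left alone. Axes as the yellow clip's
- vial_box_mid (a point): middle of the open white box of capped vials, 134 x 134 x 52 mm, loose, leave alone
- box_lid_mid (a point): middle of its white lid, 138 x 138 x 45 mm, loose, leave alone
- vial0_mid (a point): a loose standing vial, 13.6 mm across, 47 mm high, its middle; leave alone
- vial1_mid (a point): a second such vial
- vial2_mid (a point): a third such vial
- driver_mid (a point): the middle of a screwdriver, 170 mm long, lying on the table; leave alone
Mind the look-alikes: they are no part of the job. Leave any green or orange look-alike of the mixer alone. Several things have the shape of the clip; the one meant has the colours described above.

How it is judged (in metres and radians):
On the way, in this order (a step that is already met when the one before it is completed fails the run):
1. the clip is lifted clear of the table (height (world z) of clip above 0.05 m), for 0.2 s.
2. the clip is pushed home in the spindle's groove (horizontal distance between clip_ring and spindle_axis below 0.003 m and z of clip_ring in the frame of mixer between 0.112 and 0.1465 m), for 0.2 s.
At the end, for the whole second after the job is handed in: The yellow clip sits in the groove: its pocket centre within 3 mm of the spindle axis, at the groove's height (112 to 146.5 mm above the table), level within 0.15 rad, at rest and released (all of step 2 and angle between clip's own z axis and vertical below 0.15 rad and linear speed of clip below 0.02 m/s and contact force between the fingers and clip below 0.1 N); the robot touches nothing.
It fails at once if the clip is forced: more than 30 N between clip and mixer (contact force between clip and mixer above 30 N).
It fails at once if the arm or gripper strikes the mixer with more than 15 N (contact force between the arm and mixer above 15 N).
It fails at once if the red worn clip, a vial, a box or the screwdriver is moved by more than 20 mm (distance of any of worn_grip, vial_box_mid, box_lid_mid, vial0_mid, vial1_mid, vial2_mid, driver_mid from where it was at the start of the episode above 0.02 m).
It also fails if it takes over 48 s, if anything falls off the work surface, if the arm or the gripper's body presses on something with over 40 N, if the wrist force passes 120 N, or if a joint passes its speed limit or range.

## Working session

There is one attempt and no reset: what is moved stays moved. The work goes in short steps, Python scripts to look and compute and a tool call to move; the robot and the scene stay as the last step left them, time stands still between calls to the robot, and variables do not carry over. Pictures are saved under pics/ and viewed, about 8 in all and at most 12, crops included, and the job is handed in when it is done.

Besides the shell and the picture viewer there is one more tool, called after ">>>" by a JSON object that holds its "fn" and its "kwargs", one argument or row to a line. drive_tool: Moves the arm, as the interface text tells. Its arguments: {"type":"object","properties":{"deltas":{"type":"array","items":{"type":"array","items":{"type":"array","items":{"type":"number"}}}},"claw":{"type":"number"},"force":{"type":"number"}},"required":["deltas"]}

```bash
mkdir -p pics; ls; python3 - <<'E'
from bench import env
import cv2, numpy as np
s=env.read_state(); print(s['time'],s['eef_pos'],s['ee_rot'],s['force'],s['finger_gap'])
ims=[]
for c in ['side','top']:
    r=env.capture(c); ims.append(r['pixels'])
    cv2.imwrite(f'pics/{c}0.png',cv2.resize(r['pixels'][:,:,::-1],(800,600),interpolation=cv2.INTER_CUBIC))
    for t in ['clip','clip_grip','clip_ring','mixer','spindle_axis','worn_grip']:
        print(c,t,[(np.round(d['xyz'],3).tolist(),round(d['confidence'],2)) for d in env.spot_point(c,t)])
E
```

```text
pics
0.0 [ 0.17659968 -0.65127673  0.23054317] [-8.99978260e+01  6.83092580e-02 -7.48284539e+01] [ 0.20563591  0.57869882 -0.79827191] 1.0003627025010056
side clip [([0.587, -0.173, -0.003], 0.69), ([0.552, -0.03, 0.003], 0.56), ([0.383, -0.383, 0.012], 0.42)]
side clip_grip [([0.592, -0.174, 0.025], 0.59), ([0.553, -0.032, 0.026], 0.42)]
side clip_ring [([0.589, -0.073, 0.024], 0.59), ([0.63, -0.156, 0.028], 0.56)]
side mixer [([0.348, -0.096, -0.002], 0.96), ([0.525, 0.149, 0.004], 0.92), ([0.225, 0.292, -0.006], 0.72)]
side spindle_axis [([0.221, 0.297, 0.121], 0.86), ([0.35, -0.095, 0.121], 0.75), ([0.522, 0.148, 0.124], 0.69)]
side worn_grip [([0.442, -0.271, 0.027], 0.66)]
top clip [([0.55, -0.034, 0.001], 0.69), ([0.591, -0.172, 0.003], 0.52), ([0.43, 0.414, 0.018], 0.43), ([0.523, 0.147, 0.001], 0.32)]
top clip_grip [([0.444, -0.27, 0.023], 0.68), ([0.591, -0.176, 0.027], 0.61), ([0.642, -0.151, 0.022], 0.55), ([0.554, -0.036, 0.023], 0.54)]
top clip_ring [([0.395, 0.304, 0.021], 0.6), ([0.639, -0.151, 0.026], 0.59), ([0.591, -0.072, 0.024], 0.51)]
top mixer [([0.35, -0.098, -0.004], 0.97), ([0.433, 0.418, 0.019], 0.67), ([0.225, 0.291, -0.006], 0.6), ([0.52, 0.146, 0.0], 0.58)]
top spindle_axis [([0.524, 0.147, 0.125], 0.97), ([0.224, 0.289, 0.123], 0.79), ([0.35, -0.098, 0.121], 0.58)]
top worn_grip [([0.445, -0.271, 0.025], 0.44)]
```

View pics/side0.png

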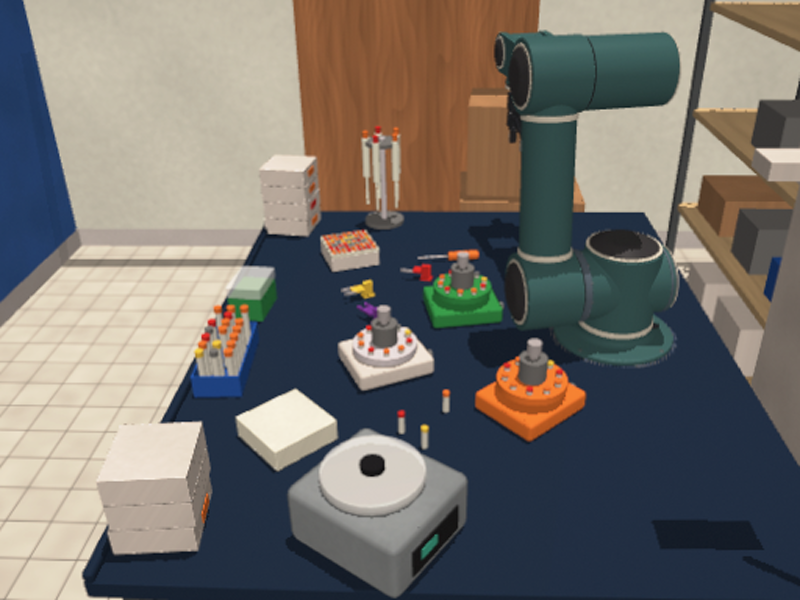

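View pics/top0.png

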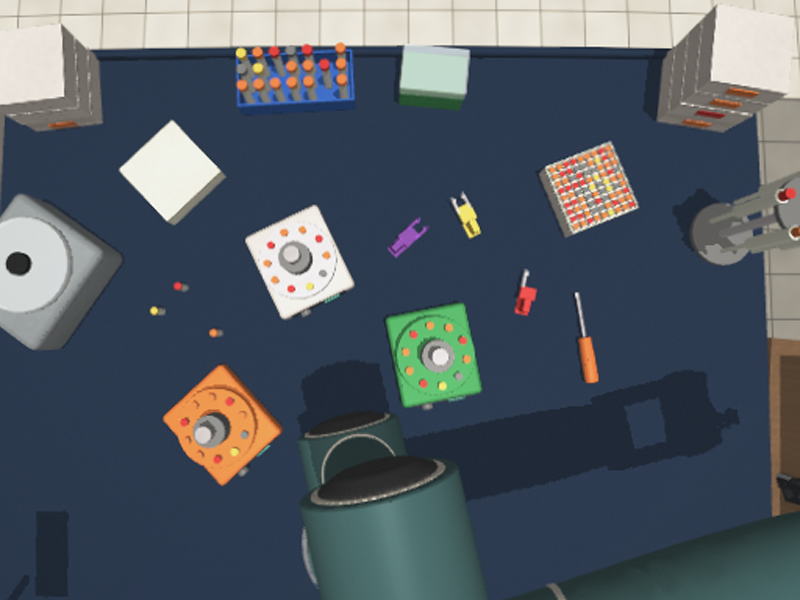

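The white mixer's spindle is at about (295,257) in the top picture and the yellow clip at about (465,215), its mouth pointing up and slightly left. The red clip is at (525,295). The green and orange mixers and the purple clip are decoys. Next I move above the yellow clip for a wrist view.

```bash
cat > h.py <<'E'
from bench import env
import numpy as np, cv2
from scipy.spatial.transform import Rotation as Ro
def pose():
    s=env.read_state(); return s, np.array(s['eef_pos']), Ro.from_euler('xyz',s['ee_rot'],degrees=True)
def rows(target,yaw=None):
    s,p,R=pose(); d=R.inv().apply(np.array(target)-p)*1000
    t=0 if yaw is None else (s['ee_rot'][2]-yaw+180)%360-180
    print('delta mm',np.round(d,1),'turn',round(t,1)); return d,t
def ray(r,uv):
    q=cv2.undistortPoints(np.array([[uv]],float),r['K'],np.array([r['k1'],0,0,0.]))[0,0]
    R=cv2.Rodrigues(np.array(r['rvec']))[0]; c=-R.T@np.ravel(r['tvec'])
    return c,R.T@np.array([q[0],q[1],1])
def onz(r,uv,z):
    c,d=ray(r,uv); return c+d*(z-c[2])/d[2]
E
python3 -c "
from h import *
rows([0.585,-0.180,0.2],-65)"
```

```text
delta mm [-348.2   31.3  517.5] turn -9.8
```

>>> {"fn": "drive_tool", "kwargs": {
  "deltas": [
    [[-30,0,43,-1],[-60,0,87,-2],[-90,0,130,-3],[-120,0,173,-4],[-150,0,216,-5],[-180,0,260,-6],[-210,0,303,-7],[-240,5,346,-8],[-270,10,390,-9],[-300,20,433,-9.8],[-325,31,480,-9.8],[-348,31,517,-9.8],[-348,31,517,-9.8],[-348,31,517,-9.8]]
  ],
  "claw": 45
}}

```text
time: 2.45
eef_pos: [0.5843, -0.1805, 0.2003]
ee_rot: [-90.0, -0.0, -65.0]
force: [-0.3, -0.1, -0.3]
finger_gap: 0.527
```

```bash
python3 - <<'E'
from h import *
s,p,R=pose(); print(s['time'],p,s['ee_rot'],s['force'],s['finger_gap'])
r=env.capture('wrist'); cv2.imwrite('pics/w1.png',cv2.resize(r['pixels'][:,:,::-1],(800,600),interpolation=cv2.INTER_CUBIC)); np.save('w1.npy',r,allow_pickle=True)
for t in ['clip','clip_grip','clip_ring']:
    print(t,[(np.round(d['xyz'],3).tolist(),round(d['confidence'],2)) for d in env.spot_point('wrist',t)])
E
```

```text
2.45 [ 0.58432927 -0.18050855  0.20029164] [-9.00157536e+01 -3.55415030e-03 -6.50125884e+01] [-0.32686913 -0.14414522 -0.2624589 ] 0.5273833732975992
clip [([0.589, -0.176, 0.0], 0.94), ([0.554, -0.033, -0.005], 0.62)]
clip_grip [([0.55, -0.039, 0.026], 0.95), ([0.59, -0.175, 0.022], 0.85), ([0.638, -0.156, 0.027], 0.21)]
clip_ring [([0.64, -0.154, 0.022], 0.69), ([0.589, -0.068, 0.025], 0.57)]
```

View pics/w1.png

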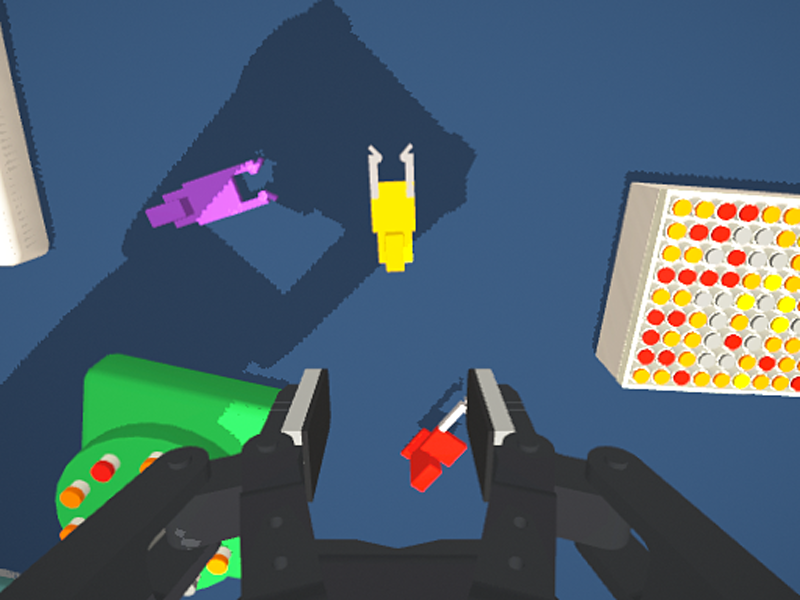

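```bash
python3 - <<'E'
from h import *
r=np.load('w1.npy',allow_pickle=True).item(); im=r['pixels'].astype(int)
Y=(im[:,:,0]>150)&(im[:,:,1]>120)&(im[:,:,2]<90)
Y[:, :220]=0; Y[:,290:]=0; Y[190:]=0
for v in range(110,176,3):
    c=np.where(Y[v])[0]
    if len(c): 
        m=(c[0]+c[-1])/2; print(v,c[0],c[-1],onz(r,(m,v),.027).round(4)[:2],onz(r,(m,v),.04).round(4)[:2])
for n,uv in dict(tipmid=(391,148.5),yf=(392.5,181.5),yb=(393.5,232)).items(): print(n,onz(r,np.array(uv)*.64-.18,.027).round(4))
E
```

```text
116 242 259 [ 0.6296 -0.1545] [ 0.6307 -0.1541]
119 242 259 [ 0.6269 -0.1557] [ 0.6282 -0.1553]
122 243 259 [ 0.6244 -0.1574] [ 0.6258 -0.1569]
125 243 259 [ 0.6217 -0.1587] [ 0.6232 -0.1581]
128 237 265 [ 0.619  -0.1599] [ 0.6206 -0.1593]
131 237 265 [ 0.6162 -0.1612] [ 0.618  -0.1605]
134 237 265 [ 0.6135 -0.1625] [ 0.6153 -0.1618]
137 238 265 [ 0.6109 -0.1642] [ 0.6129 -0.1634]
140 238 265 [ 0.6081 -0.1655] [ 0.6102 -0.1647]
143 238 265 [ 0.6053 -0.1668] [ 0.6075 -0.1659]
146 238 265 [ 0.6025 -0.1681] [ 0.6048 -0.1672]
149 241 263 [ 0.5999 -0.1699] [ 0.6023 -0.1689]
152 242 263 [ 0.5973 -0.1717] [ 0.5998 -0.1706]
155 242 263 [ 0.5944 -0.173 ] [ 0.597  -0.1719]
158 242 263 [ 0.5915 -0.1743] [ 0.5943 -0.1732]
161 242 263 [ 0.5886 -0.1757] [ 0.5915 -0.1745]
164 242 263 [ 0.5857 -0.177 ] [ 0.5887 -0.1758]
167 242 258 [ 0.5816 -0.176 ] [ 0.5848 -0.1748]
170 247 258 [ 0.5798 -0.1798] [ 0.583  -0.1784]
173 248 256 [ 0.5766 -0.1807] [ 0.58   -0.1792]
tipmid [ 0.6478 -0.1456  0.027 ]
yf [ 0.6298 -0.1549  0.027 ]
yb [ 0.6004 -0.1693  0.027 ]
```

```bash
python3 -c "
from h import *
rows([0.5885,-0.1752,0.009],-63.9)"
```

```text
delta mm [ -3.6 191.6   6.5] turn -1.2
```

>>> {"fn": "drive_tool", "kwargs": {
  "deltas": [
    [[-3.6,30,6.5,-1.2],[-3.6,70,6.5,-1.2],[-3.6,110,6.5,-1.2],[-3.6,145,6.5,-1.2],[-3.6,170,6.5,-1.2],[-3.6,184,6.5,-1.2],[-3.6,190,6.5,-1.2],[-3.6,191.5,6.5,-1.2],[-3.6,191.5,6.5,-1.2]]
  ]
}}

```text
time: 3.78
eef_pos: [0.5889, -0.1753, 0.0099]
ee_rot: [-89.9, -0.1, -63.9]
force: [-0.6, -0.6, 0.5]
finger_gap: 0.528
```

>>> {"fn": "drive_tool", "kwargs": {
  "deltas": [
    [[0,0,0,0],[0,0,0,0],[0,0,0,0],[0,0,0,0],[0,0,0,0],[0,0,0,0]]
  ],
  "claw": 0,
  "force": 60
}}

```text
time: 4.53
eef_pos: [0.5892, -0.1754, 0.0106]
ee_rot: [-89.9, -0.1, -63.9]
force: [-1.4, -0.2, 6.6]
finger_gap: 0.13
```

>>> {"fn": "drive_tool", "kwargs": {
  "deltas": [
    [[0,-5,0,0],[0,-20,0,0],[0,-50,0,0],[0,-90,0,0],[0,-130,0,0],[0,-160,0,0],[0,-175,0,0],[0,-180,0,0],[0,-180,0,0],[0,-180,0,0]]
  ]
}}

```text
time: 5.78
eef_pos: [0.5885, -0.1752, 0.1893]
ee_rot: [-90.0, -0.0, -63.9]
force: [0.3, -0.2, -0.6]
finger_gap: 0.131
```

```bash
python3 - <<'E'
from h import *
s,p,R=pose(); print(s['time'],p,s['ee_rot'],s['force'],s['finger_gap'])
r=env.capture('wrist'); cv2.imwrite('pics/w2.png',cv2.resize(r['pixels'][60:300,100:420,::-1],(800,600),interpolation=cv2.INTER_CUBIC)); np.save('w2.npy',r,allow_pickle=True)
for t in ['clip','clip_grip','clip_ring']:
    print(t,[(np.round(d['xyz'],3).tolist(),np.round(R.inv().apply(d['xyz']-p)*1000,1),round(d['confidence'],2)) for d in env.spot_point('wrist',t)])
for c in ['top','side']:
    env.capture(c)
    for t in ['spindle_axis']:
        print(t,[(np.round(d['xyz'],4).tolist(),round(d['confidence'],2)) for d in env.spot_point(c,t)])
E
```

```text
5.775 [ 0.58846875 -0.17516596  0.18927906] [-8.99793300e+01 -2.66503606e-02 -6.38999588e+01] [ 0.34495319 -0.17226091 -0.57807428] 0.1311454589134831
clip [([0.555, -0.031, -0.003], array([-144.1,  192.3,   33.1]), 0.77), ([0.588, -0.171, 0.18], array([-4. ,  8.8,  1.4]), 0.67)]
clip_grip [([0.552, -0.038, 0.027], array([-139.2,  162.4,   27.1]), 0.77), ([0.589, -0.172, 0.201], array([ -2.9, -11.5,   1.6]), 0.68)]
clip_ring [([0.588, -0.069, 0.026], array([-95.7, 163.2,  46.3]), 0.79), ([0.588, -0.169, 0.205], array([ -5.7, -15.9,   2.3]), 0.72)]
spindle_axis [([0.5227, 0.1461, 0.1249], 0.71), ([0.2222, 0.2937, 0.1264], 0.69)]
spindle_axis [([0.3501, -0.0991, 0.1199], 0.97), ([0.5199, 0.1506, 0.1267], 0.84), ([0.2216, 0.2938, 0.1215], 0.6)]
```

View pics/w2.png

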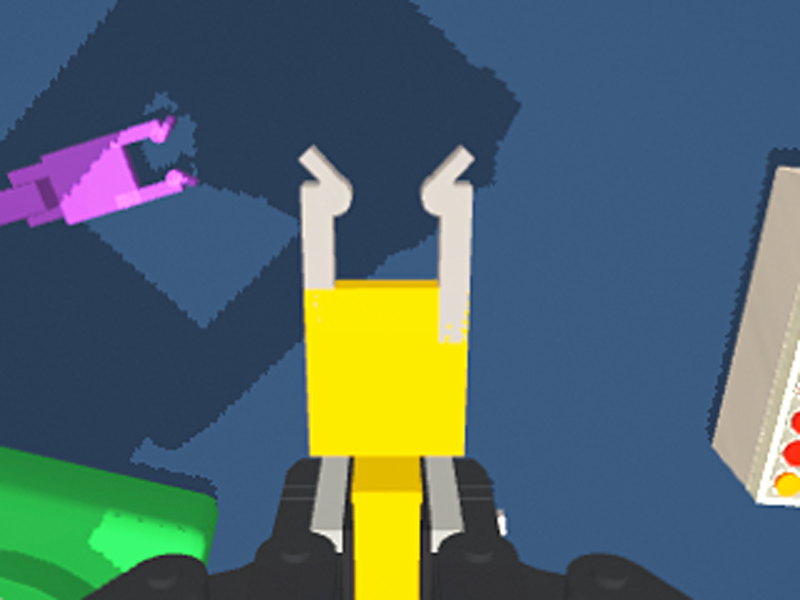

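```bash
python3 - <<'E'
from h import *
s,p,R=pose(); r=np.load('w2.npy',allow_pickle=True).item()
c,_=ray(r,(256,192)); print('cam in tool',R.inv().apply(c-p)*1000)
for n,(x,y),dz in [('tipL',(305,147),17),('tipR',(467,147),17),('armL',(302,190),17),('armR',(472,190),17),('yokefrontbottom?',(387,288),17),('yokeback',(387,457),17),('ybL',(309,457),17),('ybR',(466,457),17)]:
    q=onz(r,(100+x/2.5-.3,60+y/2.5-.3),p[2]+dz/1000); print(n,(R.inv().apply(q-p)*1000).round(1))
# spindle from side+top: pick flange/hub
t0=np.array([.523-.140*np.cos(np.radians(26.1)),.148-.140*np.sin(np.radians(26.1)),.16]); print(t0)
rows(t0,-63.9)
rows(np.array([.523-.140*np.cos(np.radians(26.1)),.148-.140*np.sin(np.radians(26.1)),.19]),-63.9)
E
```

```text
cam in tool [  -0.48686503 -141.20193348   81.62079655]
tipL [-13.6 -16.9  68.8]
tipR [ 11.9 -16.9  68.9]
armL [-14.3 -16.9  62.1]
armR [ 13.  -16.9  62.1]
yokefrontbottom? [ -0.7 -16.9  45.7]
yokeback [ -0.6 -17.   14.1]
ybL [-14.7 -17.   14.1]
ybR [ 13.6 -17.   14.1]
[0.39727614 0.08640852 0.16      ]
delta mm [-319.3   29.9  -56.9] turn 0.0
delta mm [-3.193e+02 -1.000e-01 -5.690e+01] turn 0.0
```

Clip held straight: the arm midline is near column 387 at both the tips and the yoke back. The ring sits at about (-0.7, -14, +53) mm in the tool frame. Next I move beside the mixer.

>>> {"fn": "drive_tool", "kwargs": {
  "deltas": [
    [[-15,-5,0,0],[-45,-5,0,0],[-80,-5,-5,0],[-115,-5,-12,0],[-150,-5,-20,0],[-185,-5,-28,0],[-220,-5,-36,0],[-255,-5,-44,0],[-285,-5,-51,0],[-305,-5,-55,0],[-316,0,-57,0],[-319,0,-57,0],[-319,0,-57,0],[-319,0,-57,0]]
  ]
}}

```text
time: 7.92
eef_pos: [0.3976, 0.0858, 0.1899]
ee_rot: [-89.9, -0.1, -63.9]
force: [0.1, -0.1, -1.5]
finger_gap: 0.126
```

```bash
python3 - <<'E'
from h import *
s,p,R=pose(); print(s['time'],p,s['ee_rot'],s['force'],s['finger_gap'])
r=env.capture('wrist'); cv2.imwrite('pics/w3.png',cv2.resize(r['pixels'][:,:,::-1],(800,600),interpolation=cv2.INTER_CUBIC)); np.save('w3.npy',r,allow_pickle=True)
print([(np.round(d['xyz'],4).tolist(),round(d['confidence'],2)) for d in env.spot_point('wrist','spindle_axis')])
a=env.capture('side'); np.save('s3.npy',a,allow_pickle=True); b=env.capture('top');np.save('t3.npy',b,allow_pickle=True)
i=[cv2.resize(x[:,:,::-1],(400,600),interpolation=cv2.INTER_CUBIC) for x in (a['pixels'][185:260,210:260],b['pixels'][135:195,165:205])]
cv2.imwrite('pics/st3.png',np.hstack(i))
E
```

```text
7.925 [0.3975611  0.08577836 0.18986256] [-89.92206263  -0.09656122 -63.93156451] [ 0.14538703 -0.06834315 -1.49130226] 0.12590337286531553
[([0.3526, -0.1, 0.1225], 0.72)]
```

View pics/w3.png

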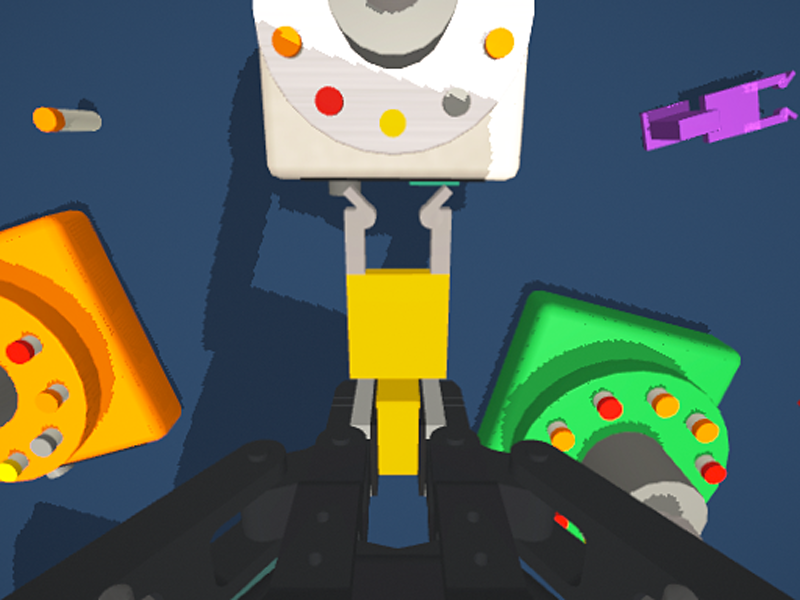

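View pics/st3.png

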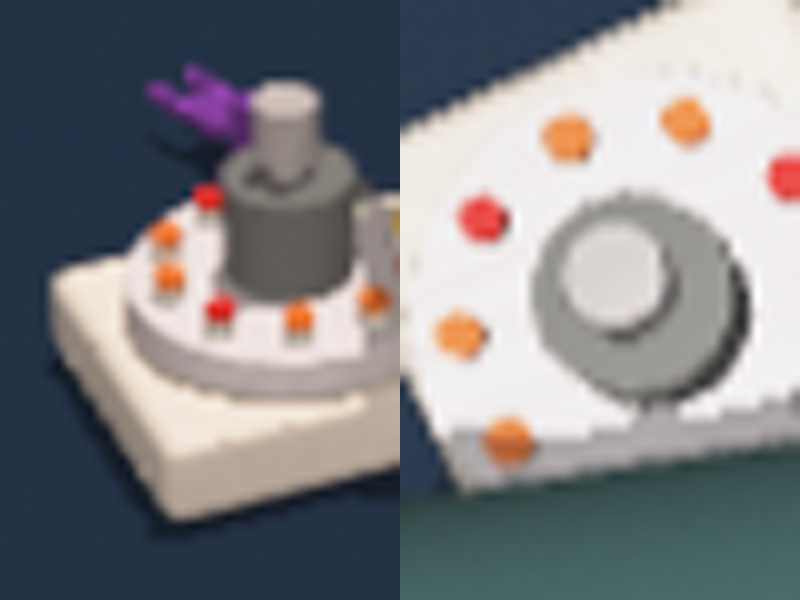

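```bash
python3 - <<'E'
from h import *
s,p,R=pose()
w,a,b=[np.load(f,allow_pickle=True).item() for f in('w3.npy','s3.npy','t3.npy')]
def tri(obs):
    A=np.zeros((3,3));y=np.zeros(3)
    for r,uv in obs:
        c,d=ray(r,uv);d/=np.linalg.norm(d);P=np.eye(3)-np.outer(d,d);A+=P;y+=P@c
    q=np.linalg.solve(A,y); return q,[np.linalg.norm((np.eye(3)-np.outer(d/np.linalg.norm(d),d/np.linalg.norm(d)))@(q-c))*1000 for c,d in (ray(r,uv) for r,uv in obs)]
print('flange top',tri([(a,(245.4,197.)),(b,(186.,162.))]))
for z in (.115,.125,.135):
    q=onz(w,(393*.64-.3,30*.64),z); print(z,'hub col tool x',(R.inv().apply(q-p)*1000).round(1))
    q=onz(w,(393*.64-.3,55*.64),z); print(z,'hub front edge',(R.inv().apply(q-p)*1000).round(1), 'top-view hub centre',onz(b,((632-400)/10+165-.5,297/10+135-.5),z).round(4))
q=onz(w,(398.5*.64-.3,200*.64),p[2]+.017);print('clip mid',(R.inv().apply(q-p)*1000).round(1))
for z in(.15,.155,.16,.165,.17): print(z,onz(b,(186,162),z).round(4))
# axis in tool
for ax in([.523,.148,.125],[.5227,.1461,.125],[.5199,.1506,.125]): print((R.inv().apply(np.array(ax)-p)*1000).round(1))
E
```

```text
flange top (array([0.52164229, 0.14870452, 0.14757026]), [np.float64(1.5502925507471783), np.float64(1.5502925507471728)])
0.115 hub col tool x [ -2.4  75.  121.5]
0.115 hub front edge [ -2.4  75.  112.2] top-view hub centre [0.5216 0.1486 0.115 ]
0.125 hub col tool x [ -2.3  65.  119.7]
0.125 hub front edge [ -2.3  65.  110.8] top-view hub centre [0.5203 0.1473 0.125 ]
0.135 hub col tool x [ -2.2  55.  117.8]
0.135 hub front edge [ -2.2  55.  109.4] top-view hub centre [0.519  0.1459 0.135 ]
clip mid [ -0.2 -16.9  65.2]
0.15 [0.5229 0.1484 0.15  ]
0.155 [0.5222 0.1477 0.155 ]
0.16 [0.5215 0.147  0.16  ]
0.165 [0.5209 0.1463 0.165 ]
0.17 [0.5202 0.1456 0.17  ]
[ -0.7  65.  140. ]
[  0.9  65.  138.9]
[ -4.4  65.  138.4]
```

Triangulation gives the spindle axis at about (0.5217, 0.1485) and the hub top near 0.113. In the tool frame the axis is at x ≈ -2, z ≈ 139.5. Next I move to 34 mm short and descend to above the highest possible hub.

>>> {"fn": "drive_tool", "kwargs": {
  "deltas": [
    [[-1.5,0,20,0],[-1.5,0,45,0],[-1.5,0,52,0],[-1.5,5,52,0],[-1.5,20,52,0],[-1.5,40,52,0],[-1.5,54,52,0],[-1.5,59,52,0],[-1.5,60,52,0],[-1.5,60,52,0],[-1.5,60,52,0]]
  ]
}}

```text
time: 9.5
eef_pos: [0.4438, 0.1101, 0.1304]
ee_rot: [-89.9, -0.1, -63.9]
force: [-0.7, 0.1, -0.4]
finger_gap: 0.134
```

```bash
python3 - <<'E'
from h import *
s,p,R=pose(); print(s['time'],p,s['ee_rot'],s['force'],s['torque'])
r=env.capture('wrist'); cv2.imwrite('pics/w4.png',cv2.resize(r['pixels'][:,:,::-1],(800,600),interpolation=cv2.INTER_CUBIC)); np.save('w4.npy',r,allow_pickle=True)
E
```

```text
9.5 [0.44380568 0.11006961 0.13037365] [-89.88242941  -0.10423784 -63.9281661 ] [-0.71449142  0.14468142 -0.38190447] [-0.04463258  0.02653414 -0.02656096]
```

View pics/w4.png

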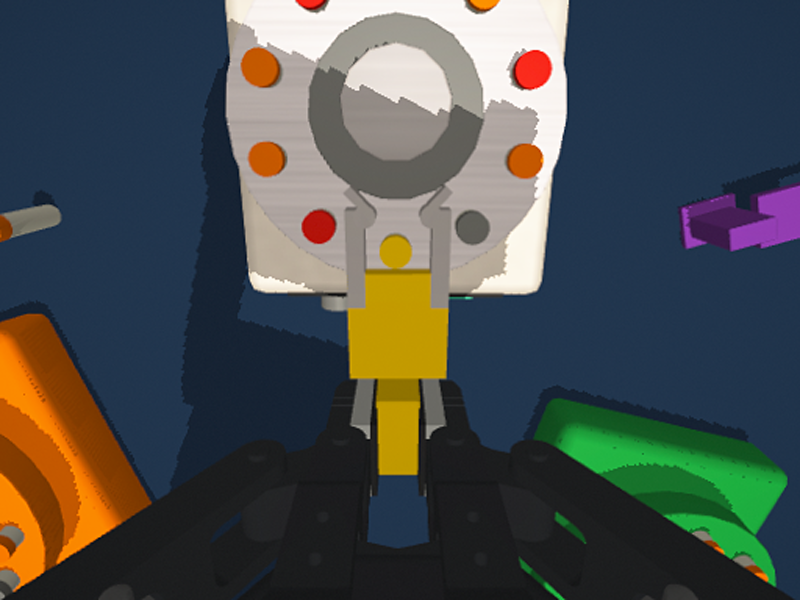

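```bash
python3 - <<'E'
from h import *
s,p,R=pose(); w=np.load('w4.npy',allow_pickle=True).item()
def T(x,y,z): return (R.inv().apply(onz(w,(x*.64-.3,y*.64-.3),z)-p)*1000).round(1)
for z in(.113,.119,.125): print(z,'hub',T(396,106,z),'L,R',T(309,106,z)[0],T(483,106,z)[0],'front',T(396,199,z)[2],'back',T(396,13,z)[2],'flange',T(397,102,z+.035),T(340,102,z+.035)[0],T(454,102,z+.035)[0])
print('tips',T(350,190,p[2]+.017),T(448,190,p[2]+.017))
E
```

```text
0.113 hub [-1.1 17.5 89.8] L,R -28.1 25.8 front 61.2 back 115.7 flange [ -0.7 -17.5  88.9] -14.5 13.0
0.119 hub [-1.1 11.5 89.5] L,R -27.1 24.9 front 61.9 back 114.4 flange [ -0.7 -23.5  88.6] -13.8 12.4
0.125 hub [-1.1  5.5 89.2] L,R -26.0 23.9 front 62.7 back 113.1 flange [ -0.7 -29.5  88.2] -13.2 11.7
tips [-12.8 -16.9  67.9] [ 12.3 -16.8  67.9]
```

>>> {"fn": "drive_tool", "kwargs": {
  "deltas": [
    [[-0.6,4,2,0],[-0.6,10,2,0],[-0.6,14,2,0],[-0.6,17,2,0],[-0.6,19,2,0],[-0.6,20,2,0],[-0.6,20,2,0]]
  ]
}}

```text
time: 10.42
eef_pos: [0.4454, 0.1115, 0.1104]
ee_rot: [-89.9, -0.1, -63.9]
force: [0.0, 0.2, -0.3]
finger_gap: 0.126
```

>>> {"fn": "drive_tool", "kwargs": {
  "deltas": [
    [[0,1,0,0],[0,2,0,0],[0,3,0,0],[0,3,0,0]]
  ]
}}

```text
time: 10.92
eef_pos: [0.4453, 0.1115, 0.1072]
ee_rot: [-89.9, -0.1, -63.9]
force: [-0.1, 0.5, -0.6]
finger_gap: 0.131
```

>>> {"fn": "drive_tool", "kwargs": {
  "deltas": [
    [[0,0.7,0,0],[0,1.5,0,0],[0,1.5,0,0]]
  ]
}}

```text
time: 11.3
eef_pos: [0.4453, 0.1115, 0.1057]
ee_rot: [-89.9, -0.1, -63.9]
force: [-0.4, 0.2, 0.1]
finger_gap: 0.129
```

Tips are now at about 0.1167. I continue in 1 mm steps.

>>> {"fn": "drive_tool", "kwargs": {
  "deltas": [
    [[0,0.6,0,0],[0,1.2,0,0],[0,1.2,0,0]]
  ]
}}

```text
time: 11.68
eef_pos: [0.4453, 0.1114, 0.1044]
ee_rot: [-89.9, -0.1, -63.9]
force: [0.7, 0.1, -0.5]
finger_gap: 0.132
```

>>> {"fn": "drive_tool", "kwargs": {
  "deltas": [
    [[0,0.6,0,0],[0,1.2,0,0],[0,1.2,0,0]]
  ]
}}

```text
time: 12.05
eef_pos: [0.4452, 0.1115, 0.1032]
ee_rot: [-89.9, -0.1, -63.9]
force: [-1.1, -0.7, -0.4]
finger_gap: 0.128
```

>>> {"fn": "drive_tool", "kwargs": {
  "deltas": [
    [[0,0.6,0,0],[0,1.2,0,0],[0,1.2,0,0]]
  ]
}}

```text
time: 12.42
eef_pos: [0.4453, 0.1114, 0.1019]
ee_rot: [-89.9, -0.1, -63.9]
force: [0.1, -0.2, -1.3]
finger_gap: 0.128
```

>>> {"fn": "drive_tool", "kwargs": {
  "deltas": [
    [[0,0.6,0,0],[0,1.2,0,0],[0,1.2,0,0]]
  ]
}}

```text
time: 12.8
eef_pos: [0.4453, 0.1114, 0.101]
ee_rot: [-89.9, -0.1, -63.9]
force: [-3.5, -0.7, 4.5]
finger_gap: 0.131
```

>>> {"fn": "drive_tool", "kwargs": {
  "deltas": [
    [[0,-0.9,0,0],[0,-1.8,0,0],[0,-1.8,0,0]]
  ]
}}

```text
time: 13.18
eef_pos: [0.4453, 0.1114, 0.1027]
ee_rot: [-89.9, -0.1, -63.9]
force: [0.0, 0.5, -1.1]
finger_gap: 0.128
```

>>> {"fn": "drive_tool", "kwargs": {
  "deltas": [
    [[0,0,2,0],[0,0,5,0],[0,0,8,0],[0,0,11,0],[0,0,14,0],[0,0,16,0],[0,0,17,0],[0,0,17,0]]
  ]
}}

```text
time: 14.18
eef_pos: [0.4606, 0.1189, 0.1027]
ee_rot: [-89.9, -0.1, -63.9]
force: [0.1, -0.7, -0.3]
finger_gap: 0.127
```

```bash
python3 - <<'E'
from h import *
s,p,R=pose(); print(s['time'],p,s['ee_rot'],s['force'],s['torque'])
r=env.capture('wrist'); cv2.imwrite('pics/w5.png',cv2.resize(r['pixels'][:,:,::-1],(800,600),interpolation=cv2.INTER_CUBIC))
E
```

```text
14.175 [0.46059038 0.1189207  0.10274195] [-89.90398138  -0.10027296 -63.9266003 ] [ 0.0981995  -0.71413231 -0.34316795] [ 0.05509358  0.0204533  -0.03510317]
```

View pics/w5.png

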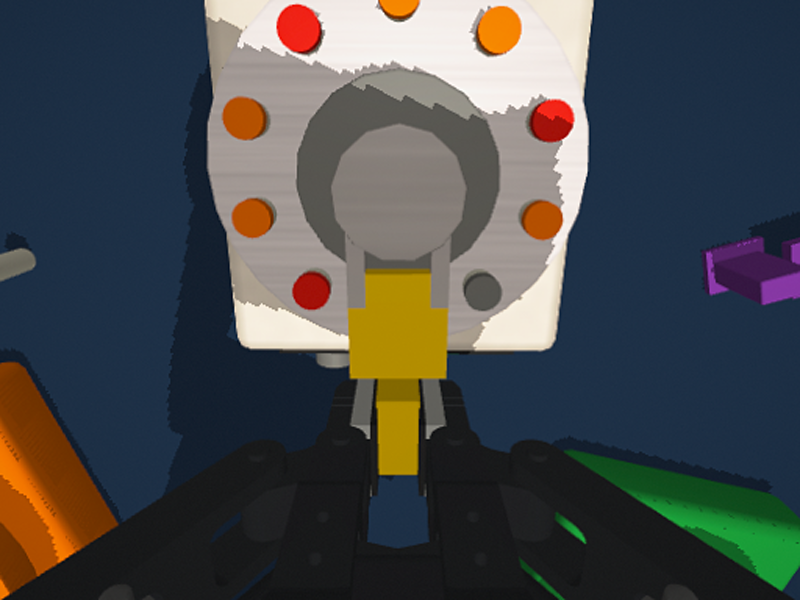

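The arms are entering under the flange. The flange centre is at column 399 and the clip midline at about 398, so they line up. The ring is about 17 mm short, so I continue in small steps.

>>> {"fn": "drive_tool", "kwargs": {
  "deltas": [
    [[0,0,1.5,0],[0,0,3,0],[0,0,4,0],[0,0,4,0]]
  ]
}}

```text
time: 14.72
eef_pos: [0.4637, 0.1205, 0.1024]
ee_rot: [-90.0, -0.1, -63.9]
force: [-4.2, -3.5, -1.8]
finger_gap: 0.128
```

>>> {"fn": "drive_tool", "kwargs": {
  "deltas": [
    [[0,0,1,0],[0,0,2,0],[0,0,2,0]]
  ]
}}

```text
time: 15.1
eef_pos: [0.4649, 0.1211, 0.1018]
ee_rot: [-90.1, -0.1, -63.9]
force: [-5.7, -3.3, -1.8]
finger_gap: 0.134
```

>>> {"fn": "drive_tool", "kwargs": {
  "deltas": [
    [[0,0,1,0],[0,0,2,0],[0,0,2,0]]
  ]
}}

```text
time: 15.48
eef_pos: [0.4665, 0.1217, 0.1018]
ee_rot: [-90.2, -0.1, -63.9]
force: [-5.9, -3.3, 3.3]
finger_gap: 0.134
```

>>> {"fn": "drive_tool", "kwargs": {
  "deltas": [
    [[0,-0.5,1,0],[0,-0.7,2,0],[0,-0.7,2,0]]
  ]
}}

```text
time: 15.85
eef_pos: [0.4679, 0.1225, 0.1021]
ee_rot: [-90.2, -0.1, -63.9]
force: [-3.7, -2.9, -3.7]
finger_gap: 0.126
```

>>> {"fn": "drive_tool", "kwargs": {
  "deltas": [
    [[0,-0.2,1,0],[0,-0.2,2,0],[0,-0.2,2,0]]
  ]
}}

```text
time: 16.23
eef_pos: [0.4698, 0.1234, 0.1023]
ee_rot: [-90.2, -0.1, -63.9]
force: [-0.7, 0.2, -3.8]
finger_gap: 0.13
```

>>> {"fn": "drive_tool", "kwargs": {
  "deltas": [
    [[0,0.3,1,0],[0,0.3,2,0],[0,0.3,3,0],[0,0.3,3,0]]
  ]
}}

```text
time: 16.73
eef_pos: [0.4729, 0.1249, 0.1021]
ee_rot: [-90.2, -0.1, -63.9]
force: [2.1, 0.8, -2.0]
finger_gap: 0.127
```

>>> {"fn": "drive_tool", "kwargs": {
  "deltas": [
    [[0,0,0.8,0],[0,0,1.5,0],[0,0,1.5,0]]
  ]
}}

```text
time: 17.1
eef_pos: [0.4743, 0.1256, 0.1021]
ee_rot: [-90.2, -0.1, -63.9]
force: [0.5, 0.1, -1.1]
finger_gap: 0.133
```

>>> {"fn": "drive_tool", "kwargs": {
  "deltas": [
    [[0,0,0.5,0],[0,0,1,0],[0,0,1,0]]
  ]
}}

```text
time: 17.48
eef_pos: [0.4752, 0.1261, 0.1021]
ee_rot: [-90.2, -0.1, -63.9]
force: [0.4, 0.2, -1.1]
finger_gap: 0.128
```

>>> {"fn": "drive_tool", "kwargs": {
  "deltas": [
    [[0,0,0.5,0],[0,0,1,0],[0,0,1,0]]
  ]
}}

```text
time: 17.85
eef_pos: [0.4755, 0.1262, 0.102]
ee_rot: [-90.3, -0.1, -63.9]
force: [-7.1, -4.3, 2.6]
finger_gap: 0.128
```

>>> {"fn": "drive_tool", "kwargs": {
  "deltas": [
    [[0,-0.3,0.6,0],[0,-0.3,0.8,0]]
  ]
}}

```text
time: 18.1
eef_pos: [0.4755, 0.1262, 0.1021]
ee_rot: [-90.4, -0.1, -63.9]
force: [-9.6, -4.5, 2.1]
finger_gap: 0.133
```

>>> {"fn": "drive_tool", "kwargs": {
  "deltas": [
    [[0,0,-0.5,0],[0,0,-0.5,0]]
  ]
}}

```text
time: 18.35
eef_pos: [0.4751, 0.1261, 0.1021]
ee_rot: [-90.4, -0.1, -63.9]
force: [-0.4, -0.0, -1.6]
finger_gap: 0.128
```

```bash
python3 - <<'E'
from h import *
s,p,R=pose(); print(s['time'],p,s['ee_rot'],s['force'],s['torque'])
r=env.capture('wrist'); cv2.imwrite('pics/w6.png',cv2.resize(r['pixels'][:,:,::-1],(800,600),interpolation=cv2.INTER_CUBIC))
E
```

```text
18.35 [0.47513064 0.12605245 0.10214099] [-9.03905019e+01 -7.17300553e-02 -6.39400118e+01] [-0.40967111 -0.02846373 -1.61989917] [-0.02288732  0.0106548  -0.01953984]
```

View pics/w6.png

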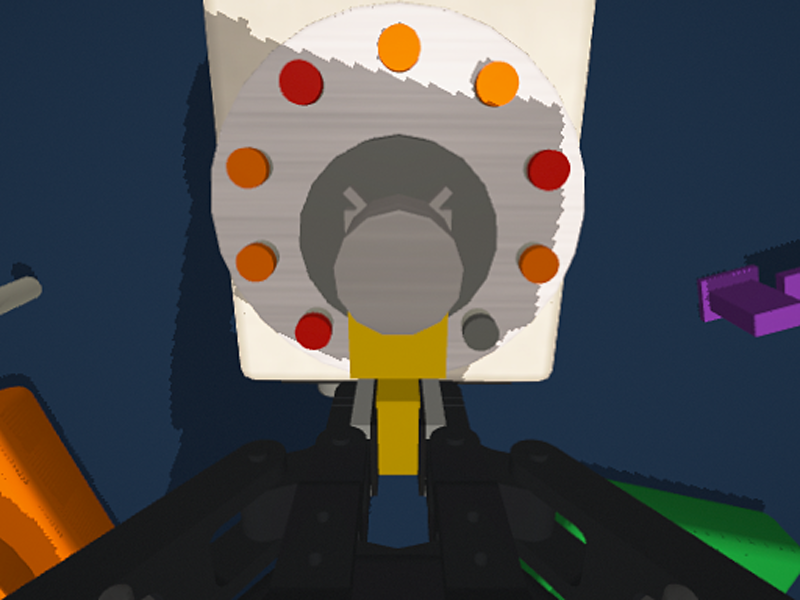

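The tips emerge evenly beyond the flange at (348,200) and (447,200), so the clip is home. Now release and retreat upward.

>>> {"fn": "drive_tool", "kwargs": {
  "deltas": [
    [[0,0,0,0],[0,0,0,0],[0,0,0,0],[0,0,0,0],[0,0,0,0],[0,0,0,0]]
  ],
  "claw": 45
}}

```text
time: 19.15
eef_pos: [0.4752, 0.1261, 0.1022]
ee_rot: [-90.4, -0.1, -63.9]
force: [-0.3, 0.1, -0.8]
finger_gap: 0.522
```

>>> {"fn": "drive_tool", "kwargs": {
  "deltas": [
    [[0,-5,0,0],[0,-20,0,0],[0,-50,0,0],[0,-90,0,0],[0,-120,-10,0],[0,-120,-40,0],[0,-120,-50,0],[0,-120,-50,0],[0,-120,-50,0]]
  ]
}}

```text
time: 20.27
eef_pos: [0.4313, 0.1048, 0.2224]
ee_rot: [-90.4, -0.1, -63.9]
force: [-0.1, 0.6, -0.7]
finger_gap: 0.526
```

```bash
python3 - <<'E'
from h import *
s,p,R=pose(); print(s['time'],p,s['force'],s['finger_gap'])
ims=[]
r=env.capture('wrist'); a=env.capture('side')
i=[cv2.resize(r['pixels'][:,:,::-1],(400,300)),cv2.resize(a['pixels'][170:260,190:310,::-1],(400,300),interpolation=cv2.INTER_CUBIC)]
cv2.imwrite('pics/f.png',cv2.resize(np.hstack(i),(800,300)))
for c in('wrist','side'):
  for t in('clip_ring','clip','spindle_axis'): print(c,t,[(np.round(d['xyz'],4).tolist(),round(d['confidence'],2)) for d in env.spot_point(c,t)])
E
```

```text
20.275 [0.43130543 0.10478173 0.22240964] [-0.05613303  0.58325434 -0.67374931] 0.5256584164956217
wrist clip_ring [([0.5891, -0.0684, 0.0251], 0.96)]
wrist clip [([0.5562, -0.0317, -0.0013], 0.97), ([0.479, 0.1274, 0.0894], 0.81)]
wrist spindle_axis [([0.5229, 0.1532, 0.119], 0.95), ([0.3518, -0.0985, 0.125], 0.81)]
side clip_ring [([0.516, 0.146, 0.1182], 0.56), ([0.5872, -0.0719, 0.0229], 0.47)]
side clip [([0.4772, 0.1266, 0.0879], 0.69), ([0.5509, -0.031, 0.0021], 0.44)]
side spindle_axis [([0.3469, -0.0978, 0.1177], 0.78), ([0.2197, 0.2911, 0.121], 0.72), ([0.523, 0.1493, 0.1277], 0.55)]
```

View pics/f.png

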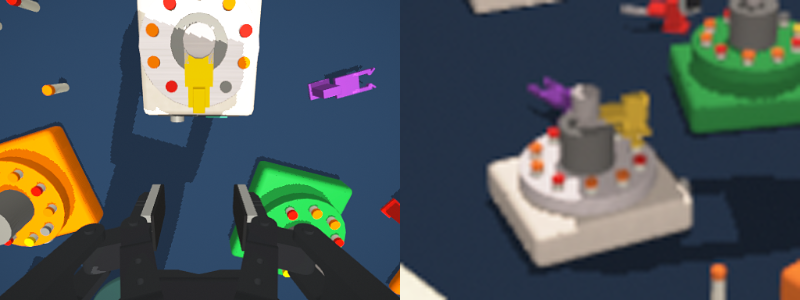

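```bash
python3 -c "
from bench import env
print(env.job_done(), env.read_state()['time'])"
```

```text
the job is handed in; nothing more can be done
the job is handed in; nothing more can be done
```

The yellow clip is snapped into the white mixer's groove and released, and the job was handed in at about 20.5 s. No verdict is reported.

- **Finding the hub:** I felt for the hub top with the clip tips. They touched at about 0.112 m with roughly 5 N, which matches the height worked out from the pictures. I then backed off about 1.7 mm and pushed level.
- **Pressing home:** The push rose to about 7 N, then dropped as the nibs snapped past. It ended at a hard stop, where a second nudge reached about 11 N without the clip moving.
- **Last checks:** The pictures after release show the clip sitting level in the groove, with the gripper clear and no force on the tool. The tips stood out evenly past the flange just before I let go.
- **One disagreement:** The network's estimates of the released clip come out about 2 to 6 mm off. The side camera put the pocket centre about 6 mm from the axis. The clip origin from both cameras was only about 3 mm off. The networks are good to about 4 mm, so I relied on the snap and the hard stop instead.
- **Not checked:** I did not re-measure the red clip, loose vials, boxes or screwdriver at the end. I did not drive the arm into any of them.

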